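Screw down the bench press on a sanding block

ROBOT

A 6-joint arm with a two-finger parallel gripper is mounted at the origin on a cart in front of the work surface, level with it; the furniture and walls round the work are solid. World frame = base frame: x ahead of the robot, y to its left, z up, the work surface at z = 0. Lengths are in mm, angles in degrees, forces in N, time in s.
With the tool pointing down it reaches from about 325 to 850 mm from the base axis. Payload 4.4 kg.
Tool frame: the origin (TCP) lies on the centre line of the jaws, within the pads' length; the fingertips stand 22 mm ahead of it and the grasp point (between the pads) lies 3 mm ahead of it; y points along the fingers, z is the direction in which the jaws open and shut, and the axes are right-handed (so a half turn about y gives the same grasp; the last joint's range is limited). The gripper opens to 94 mm and grips with 3 to 60 N. Pads are 16 mm wide; open, the fingers measure 119 mm over their backs; the gripper's body (75 mm by 177 mm) begins 78 mm behind the grasp point.
Start: joints at [-82.878, 11.837, 88.321, -0, 79.842, -8.623], TCP at [156.016, -553.431, 227.447] pointing down, gripper open.
Joint ranges: [-156.59, 156.59], [-49.26, 127.26], [12.9, 141.05], [-63.56, 243.56], [4.71, 150.69], [-161.64, 161.64]. Speed limits (degrees/s): [159.86, 159.86, 180, 180, 180, 180].

INTERFACE

Orientations are given as a 3x3 rotation matrix whose columns are the frame's x, y, z axes.
In Python, from bench import arm gives the robot as it stands.
- The arm moves only by the tool arm_command, never from a script. Its argument "increments" is a list of rows, each a list of 3 entries, a list of its own where there are three numbers: the opening, from 0 (shut) to 1 (fully open), then the shift along the tool's x, y, z in cm, then the turn, a rotation vector about the tool's x, y, z in degrees. A call has 1 to 12 rows; each row shifts and turns the commanded pose from where the row before left it, along the tool's axes as they then stand; what a row does not reach is not made up. A row lasts 1/10 s, in which the tool goes at most 50 mm and 8.59 degrees, less where a joint would pass 70% of its speed; a pose out of reach is approached as far as the arm can. A call is refused whole if a number of a shift passes 5 or a number of a turn 8.59, either way. A call with a gripper value outside its range is refused whole. The fingers move at their own pace and stop on an object; the grip force is fixed at half the most. Time passes only in rows, so rows that do not move let the fingers close. It gives the time, the measured TCP pose, the force and the opening at its end, in the units of the state.
- arm.read_state(): the state, without advancing time (a new reading comes with each control period).
- arm.capture(name): name is "scene" or "side" or "wrist"; returns a dict with "img" (480x640x3 uint8, blue, green, red), "z_map" (480x640 float32, mm along the optical axis (not along the pixel's ray), 0 where there is no reading), "intrinsics" (3x3 intrinsics, pixels), "xyz" and "rotation" of the camera in the world. Camera axes: x right, y down, z forward; pixel columns grow to the right and rows downward; lengths in mm; the calibration is good to about 2 mm. A picture is of the moment at which its call begins.
- arm.sign_off(): hands the job in, once; it reports no verdict.
The state is a dict: "time": time; "q": joint angles; "dq": joint speeds; "joint_efforts": joint torques, N m; "position": TCP position; "eef_rot": TCP orientation; "contact_force": force on the tool from outside, world axes, zero at the start; "wrist_torque": the same for the moment, N m; "gripper_width": finger opening in mm.
Only numpy, scipy, OpenCV 4.12 (cv2) and the standard library are available. Lean on these libraries where they do the work, as an engineer would, in place of code of your own. Each camera call takes 0.05 s, during which the arm holds its last target. There are 200 camera calls.

TASK

A new abrasive face has just been glued to the sanding block lying in the small bench press. Turn the press's T-handle clockwise (seen from above) until the pad presses the block firmly, then let go; a half turn by one end of the bar, then a half turn by the other, is the handy way. Leave the block under the pad and the other things on the bench where they are.

Things in the scene. Friction and masses are not known exactly. Their poses are not given: they have to be found in the camera images.
- press: small dark-iron C-frame bench press, bolted to the bench. Origin: on the bench, straight below the vertical screw's axis. Its 135 x 100 mm base is 20 mm thick, its column stands on the origin's +x side (52 to 82 mm from the axis); the head that carries the screw is at most 115 mm above the bench. Position and yaw vary.
- press_screw (a joint): turn of T-handle and screw, rad: 0 = fully raised, grows clockwise seen from above, hard stop at 7.8; starts at 0 to 1.5. Screw, handle and pad sink 2 mm per rad. The pad meets the block at about 5.6; a spring in it then adds about 15 N per rad. Firm means 6.7 or more, up to the stop. Friction 0.12 N m; it stays where left.
- bar_hub (a point): centre of the T-handle: the bar's centre line on the screw's axis, 175 mm above the bench with the screw at 0, lower by 2 mm per rad turned. Its x axis lies along the bar. The hub here is 26 mm in diameter.
- bar_end_a (a point): one end of the T-handle's plain steel bar (10 mm thick, 140 mm long, level, with a 17 mm ball on each end): the ball's centre, 70 mm from the axis.
- bar_end_b (a point): the other end of the T-handle's bar, its ball's centre, 70 mm from the axis on the opposite side.
- press_pad: round steel pressure pad, 38 mm in diameter, on the screw's lower end. Origin: centre of its underside, 42 mm above the bench with the screw at 0.
- sanding_block: wooden sanding block with a red abrasive face, 30 x 62 x 12 mm, lying loose on the press's base under the pad. Origin: centre of its underside.
- wax_block: bystander: orange-brown block of wax, 32 x 50 x 18 mm, on the bench. Origin: centre of its underside.
- awl: bystander: awl with a wooden handle, 127 mm long, lying on the bench. Origin: centre of its underside.
- cork_block: bystander: cork block, 24 x 36 x 19 mm, on the bench. Origin: centre of its underside.
- thread_spool: bystander: pale spool of thread, 29 mm in diameter, 41 mm tall, standing on the bench. Origin: centre of its underside.

How it is judged:
By the outcome, as a careful person would: the job done as asked, in the order asked, and still so for the second after the job is handed in, with the robot touching nothing.
It also fails if it takes over 72 s, if anything falls off the work surface, if the arm or the gripper's body presses on something with over 40 N, if the wrist force passes 120 N, or if a joint passes its speed limit or range.

## Working session

There is one attempt and no reset: what is moved stays moved. The work goes in short steps, Python scripts to look and compute and a tool call to move; the robot and the scene stay as the last step left them, time stands still between calls to the robot, and variables do not carry over. Pictures are saved under pics/ and viewed, about 8 in all and at most 12, crops included, and the job is handed in when it is done.

Besides the shell and the picture viewer there is one more tool, called after "Call:" as a command line: name --argument value ..., lists and objects as JSON in quotes. arm_command: Moves the arm, as the interface text tells. Its arguments: {"type":"object","properties":{"increments":{"type":"array"}},"required":["increments"]}

```bash
mkdir -p pics; ls
python3 - <<'E'
from bench import arm
import cv2,numpy as np
s=arm.read_state(); print(s)
for n in("scene","side"):
    c=arm.capture(n); cv2.imwrite(f"pics/{n}0.png",c["img"]); np.savez(f"{n}0.npz",**c); print(n,c["xyz"],c["rotation"],c["intrinsics"])
E
```

```text
pics
{'time': 0.0, 'q': array([-8.28750556e+01,  1.18843062e+01,  8.84045234e+01, -3.92999902e-06,
        7.98423701e+01, -8.62149249e+00]), 'dq': array([ 0.02688322,  0.02359611, -0.04306225,  0.03326215,  0.06437851,
        0.04404421]), 'joint_efforts': array([ 1.06145038e-03, -3.70867217e+01, -2.81420732e+01,  6.99071470e-02,
        3.59870971e-02, -1.64645830e-04]), 'position': array([ 155.95159267, -552.65204649,  226.29249586]), 'eef_rot': array([[-9.62472160e-01, -2.84086981e-04,  2.71380286e-01],
       [-2.71380218e-01,  2.27217470e-03, -9.62469540e-01],
       [-3.43198355e-04, -9.99997378e-01, -2.26400048e-03]]), 'contact_force': array([-0.67630093, -0.73419009,  0.19369551]), 'wrist_torque': array([-0.033415  , -0.00639314,  0.04641491]), 'gripper_width': 94.01880356342302}
scene [253.64830379 191.52112302 872.46503961] [[-0.8456194  -0.44153018  0.29996489]
 [-0.53376629  0.6945739  -0.48234909]
 [ 0.0046239  -0.56799489 -0.82301909]] [[581.71344408   0.         319.45965815]
 [  0.         581.71344408 237.16243866]
 [  0.           0.           1.        ]]
side [555.80098477 373.07525268 735.25903676] [[-0.99851515  0.04554822 -0.02988055]
 [ 0.05310103  0.69143924 -0.72048043]
 [-0.01215602 -0.72099732 -0.69283122]] [[497.30339378   0.         321.04341802]
 [  0.         497.30339378 239.85635478]
 [  0.           0.           1.        ]]
```

View pics/scene0.png

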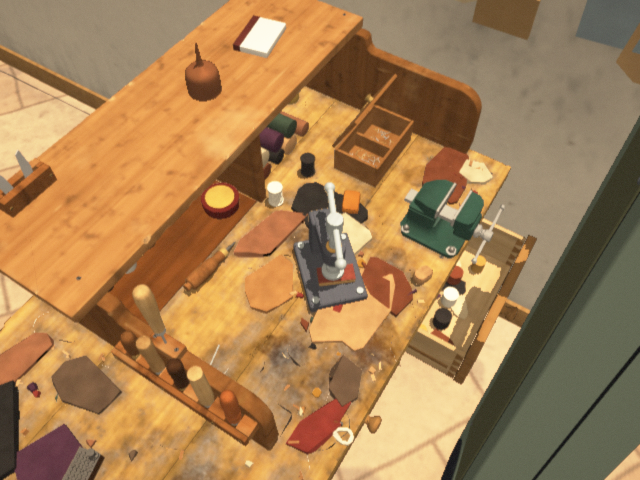

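View pics/side0.png

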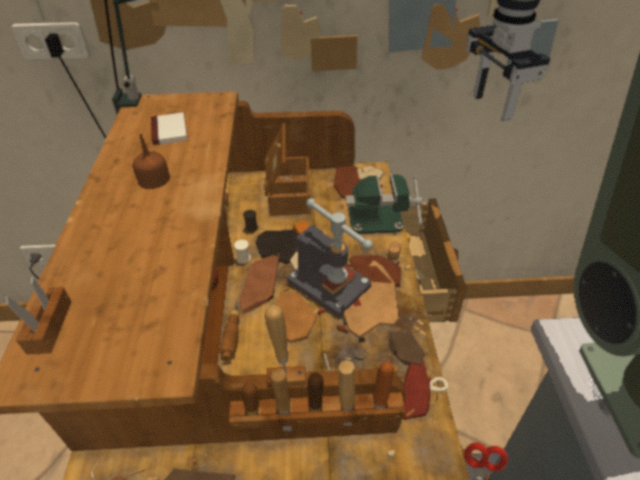

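The scene view shows the press near (333,265), with bar balls at about (330,188) and (338,270). In the side view the balls are at (312,204) and (368,246), and the hub is at (338,222). Next I'll work out the 3D positions.

```bash
cat > h.py <<'E'
import numpy as np,cv2
def cloud(c):
    z=c["z_map"];K=c["intrinsics"];v,u=np.mgrid[:480,:640]
    p=np.stack([(u-K[0,2])/K[0,0]*z,(v-K[1,2])/K[1,1]*z,z],-1)
    return p@np.asarray(c["rotation"]).T+c["xyz"]
E
python3 - <<'E'
import numpy as np,cv2
from h import *
np.set_printoptions(precision=1,suppress=True)
for n,(u0,u1,v0,v1),pts in(("scene",(290,375,170,320),[(330,188),(338,235),(338,270),(275,195),(420,274),(352,200),(205,272),(440,190),(490,235),(270,170),(255,180),(360,20),(95,310),(300,110),(150,300)]),("side",(285,380,195,310),[(312,204),(338,222),(368,246),(242,252),(236,100),(205,395),(380,190),(418,195),(276,320)])):
    c=np.load(n+"0.npz");P=cloud(c);z=c["z_map"]
    for u,v in pts: print(n,u,v,P[v,u])
    Q=P[v0:v1,u0:u1].reshape(-1,3);M=Q[(Q[:,2]>140)&(Q[:,2]<260)&(z[v0:v1,u0:u1].ravel()>0)]
    B=M[(M[:,2]>150)]
    m=B.mean(0);U,S,V=np.linalg.svd(B[:,:2]-m[:2],full_matrices=False)
    t=(B[:,:2]-m[:2])@V[0];print("bar",len(B),m,V[0],t.min(),t.max(),"mid",m[:2]+V[0]*(t.min()+t.max())/2,"zmax",np.percentile(B[:,2],[5,50,95,100]))
    H=Q[(Q[:,2]>85)&(Q[:,2]<118)];r=cv2.minAreaRect(H[:,:2].astype(np.float32));print("head",r)
    Bs=Q[(Q[:,2]>14)&(Q[:,2]<24)];print("base",cv2.minAreaRect(Bs[:,:2].astype(np.float32)))
# shelf / height map
P=np.concatenate([cloud(np.load(n+"0.npz"))[np.load(n+"0.npz")["z_map"]>0] for n in("scene","side")])
g=np.full((24,28),np.nan)
for i in range(24):
    for j in range(28):
        s=P[(abs(P[:,0]-(300+25*i+12))<12.5)&(abs(P[:,1]-(350-25*j-12))<12.5)]
        if len(s):g[i,j]=s[:,2].max()
print("rows x=300.. step25, cols y=350 down step 25")
for i in range(24):print(300+25*i,' '.join('%4.0f'%x for x in g[i]))
E
```

```text
scene 330 188 [ 540.7 -299.5  181.6]
scene 338 235 [ 485.4 -231.9  180. ]
scene 338 270 [ 490.2 -247.3   57.2]
scene 275 195 [ 680.  -337.3   31.5]
scene 420 274 [ 378.7 -335.7   19.8]
scene 352 200 [ 557.8 -411.1   20.9]
scene 205 272 [ 687.5 -139.6   26.4]
scene 440 190 [ 414.1 -457.6   96.7]
scene 490 235 [ 306.9 -445.    59.2]
scene 270 170 [ 729.6 -390.6   19.5]
scene 255 180 [ 712.6 -324.5   66.4]
scene 360 20 [ 694.8 -655.1  208.7]
scene 95 310 [709.5  40.3 157.2]
scene 300 110 [ 784.3 -578.4   -0.7]
scene 150 300 [585.1  24.1 283.7]
bar 868 [ 498.  -243.   180.9] [-0.6  0.8] -82.35352942111179 72.14419381709678 mid [ 501.1 -247.1] zmax [171.5 180.2 190.  191.9]
head ((525.58154296875, -268.8425598144531), (38.815528869628906, 101.10045623779297), 50.36034393310547)
base ((555.159912109375, -326.06744384765625), (149.1825408935547, 309.0362243652344), 26.54356575012207)
side 312 204 [ 542.8 -297.1  178.6]
side 338 222 [ 502.1 -236.4  188.2]
side 368 246 [ 457.6 -188.5  176.9]
side 242 252 [ 685.  -334.8   30.9]
side 236 100 [ 694.7 -629.3  205.9]
side 205 395 [696.2  38.9 144.
[... 3255 characters left out ...]
 nan   14   17   19   11   12   13  194  211  211  210  211  211  212  210  211  211  210  210  211  210  211  211  211  253
800  nan  nan  nan  nan  nan   15   16   17   12   13  208  210  211  211  211  211  210  211  210  211  212  211  211  211  211  211  251  300
825  nan  nan  nan  nan  nan  nan   15   14   11   12  207  210  210  211  211  210  211  211  210  211  210  211  210  211  210  211  248  259
850  nan  nan  nan  nan  nan  nan  nan   11   12   12  205  211  211  212  211  211  211  211  212  210  211  210  211  210  211  211  210  211
875  nan  nan  nan  nan  nan  nan  nan  nan    7    6    4  210  210  303  308  281  284  241  210  210  211  211  210  210  211  211  211  211
```

Call:
arm_command --increments '[[0, [0, -2, 0], [0, 0, 0]], [0, [-3.5, 0, -2.1], [0, 0, 0]], [0, [-3.5, 0, -2.1], [0, 0, 0]], [0, [-3.5, 0, -2.1], [0, 0, 0]], [0, [-3.5, 0, -2.1], [0, 0, 0]], [0, [-3.5, 0, -2.1], [0, 0, 0]], [0, [-3.5, 0, -2.1], [0, 0, 0]], [0, [-3.5, 0, -2.1], [0, 0, 0]], [0, [-3.5, 0, -2.1], [0, 0, 0]], [0, [-3.5, 0, -2.1], [0, 0, 0]], [0, [-3.5, 0, -2.1], [0, 0, 0]], [0, [-2.7, 0, -2], [0, 0, 0]]]'

```text
time: 1.3
position: [457.5, -227.9, 247.0]
eef_rot: [[-0.962, -0.0, 0.272], [-0.272, 0.001, -0.962], [0.0, -1.0, -0.001]]
contact_force: [1.1, -0.6, -0.5]
gripper_width: 2.0
```

Call:
arm_command --increments '[[0, [0, 0, 0], [0, 0, 0]], [0, [0, 0, 0], [0, 0, 0]], [0, [0, 0, 0], [0, 0, 0]]]'

```text
time: 1.6
position: [455.8, -230.3, 247.1]
eef_rot: [[-0.963, -0.001, 0.271], [-0.271, -0.0, -0.963], [0.001, -1.0, -0.0]]
contact_force: [-0.6, 0.4, 0.1]
gripper_width: 0.2
```

Run:
```python
from bench import arm
import cv2,numpy as np
from h import *
np.set_printoptions(precision=3,suppress=True)
s=arm.read_state();print(s['position'],s['eef_rot'],s['contact_force'],s['gripper_width'],s['q'])
c=arm.capture("wrist");P=cloud(c);np.savez("w1.npz",**c)
m=(c["z_map"]>0)&(P[...,2]>165)&(P[...,2]<200)&(np.hypot(P[...,0]-500,P[...,1]+243)<90)
print("n",m.sum())
for n in("scene","side"):
    c2=np.load(n+"0.npz");Q=cloud(c2)
    for ex,ey in((542,-298),(458,-188)):
        k=(np.hypot(Q[...,0]-ex,Q[...,1]-ey)<9)&(Q[...,2]>165)&(Q[...,2]<200);q=Q[k]
        A=np.c_[2*q,np.ones(len(q))];
        from scipy.optimize import least_squares
        r=least_squares(lambda x:np.linalg.norm(q-x,axis=1)-8.5,[ex,ey,175],loss='soft_l1');print(n,len(q),r.x)
cv2.imwrite("pics/w1.png",c["img"])
```

```text
[ 455.805 -230.335  247.114] [[-0.963 -0.001  0.271]
 [-0.271 -0.    -0.963]
 [ 0.001 -1.    -0.   ]] [-0.571  0.412  0.075] 0.23658858031727387 [-36.507   3.091  95.788  -0.032  81.161  37.798]
n 5674
scene 94 [ 543.258 -301.153  174.672]
scene 91 [ 458.3   -194.058  175.793]
side 70 [ 541.216 -301.692  175.257]
side 78 [ 457.769 -194.611  175.564]
```

View pics/w1.png

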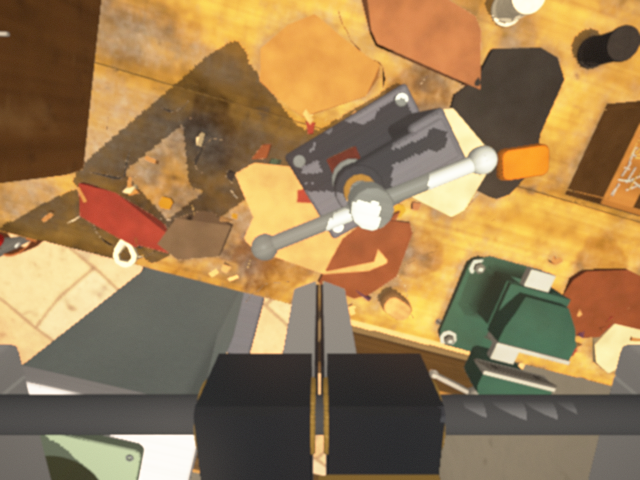

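The wrist view shows the closed fingers at (320,300), clear of the bar, whose balls are at (263,247) and (484,159). The fitted ball centres put the hub at (500,-248), the bar at 128° and its height near 175, so the screw is close to 0. I'll lower the tool beside the bar and push it round in an orbit.

Call:
arm_command --increments '[[0, [0, 2, 0], [0, 0, 0]], [0, [0, 2, 0], [0, 0, 0]], [0, [0, 2, 0], [0, 0, 0]], [0, [0, 2, 0], [0, 0, 0]], [0, [0, 0, 0], [0, 0, 0]], [0, [0, 0, 0], [0, 0, 0]]]'

```text
time: 2.25
position: [455.9, -230.5, 167.5]
eef_rot: [[-0.963, -0.001, 0.27], [-0.27, 0.0, -0.963], [0.001, -1.0, -0.0]]
contact_force: [0.1, -0.9, 1.7]
gripper_width: 0.6
```

```bash
cat > orb.py <<'E'
import sys,numpy as np
from bench import arm
# orbit rows: python3 orb.py step_deg n r
st,n,r=float(sys.argv[1]),int(sys.argv[2]),float(sys.argv[3])
s=arm.read_state();R=s['eef_rot'];p=s['position'];h=np.array([500.1,-247.9])
d=p[:2]-h;a=np.degrees(np.arctan2(d[1],d[0]));print("pos",p.round(1),"ang",a.round(1),"r",np.hypot(*d).round(1),"F",s['contact_force'].round(1),"t",s['time'])
acc=np.zeros(2)
for k in range(1,n+1):
    t=np.radians(a-st*k);w=h+r*np.array([np.cos(t),np.sin(t)])-p[:2]
    T=np.array([R[:2,0]@w,R[:2,2]@w])/10
    q=np.round((T-acc)/.05)*.05;acc+=q
    print("[0, [%.2f, 0, %.2f], [0, 0, 0]],"%tuple(q),end="\n" if k%12==0 else " ")
E
python3 orb.py 8 36 46
```

```text
pos [ 455.9 -230.5  167.5] ang 158.6 r 47.5 F [ 0.1 -0.9  1.7] t 2.25
[0, [-0.55, 0, -0.40], [0, 0, 0]], [0, [-0.50, 0, -0.40], [0, 0, 0]], [0, [-0.50, 0, -0.35], [0, 0, 0]], [0, [-0.60, 0, -0.30], [0, 0, 0]], [0, [-0.60, 0, -0.15], [0, 0, 0]], [0, [-0.65, 0, -0.10], [0, 0, 0]], [0, [-0.65, 0, -0.05], [0, 0, 0]], [0, [-0.60, 0, 0.10], [0, 0, 0]], [0, [-0.65, 0, 0.15], [0, 0, 0]], [0, [-0.60, 0, 0.25], [0, 0, 0]], [0, [-0.55, 0, 0.35], [0, 0, 0]], [0, [-0.50, 0, 0.40], [0, 0, 0]],
[0, [-0.40, 0, 0.50], [0, 0, 0]], [0, [-0.40, 0, 0.50], [0, 0, 0]], [0, [-0.30, 0, 0.55], [0, 0, 0]], [0, [-0.20, 0, 0.65], [0, 0, 0]], [0, [-0.10, 0, 0.60], [0, 0, 0]], [0, [-0.05, 0, 0.65], [0, 0, 0]], [0, [0.05, 0, 0.65], [0, 0, 0]], [0, [0.15, 0, 0.60], [0, 0, 0]], [0, [0.25, 0, 0.60], [0, 0, 0]], [0, [0.30, 0, 0.60], [0, 0, 0]], [0, [0.40, 0, 0.50], [0, 0, 0]], [0, [0.45, 0, 0.45], [0, 0, 0]],
[0, [0.50, 0, 0.40], [0, 0, 0]], [0, [0.55, 0, 0.30], [0, 0, 0]], [0, [0.60, 0, 0.20], [0, 0, 0]], [0, [0.65, 0, 0.15], [0, 0, 0]], [0, [0.65, 0, 0.05], [0, 0, 0]], [0, [0.65, 0, -0.00], [0, 0, 0]], [0, [0.60, 0, -0.15], [0, 0, 0]], [0, [0.60, 0, -0.20], [0, 0, 0]], [0, [0.60, 0, -0.30], [0, 0, 0]], [0, [0.50, 0, -0.35], [0, 0, 0]], [0, [0.50, 0, -0.45], [0, 0, 0]], [0, [0.40, 0, -0.50], [0, 0, 0]],
```

Call:
arm_command --increments '[[0, [-0.55, 0, -0.4], [0, 0, 0]], [0, [-0.5, 0, -0.4], [0, 0, 0]], [0, [-0.5, 0, -0.35], [0, 0, 0]], [0, [-0.6, 0, -0.3], [0, 0, 0]], [0, [-0.6, 0, -0.15], [0, 0, 0]], [0, [-0.65, 0, -0.1], [0, 0, 0]]]'

```text
time: 2.85
position: [484.5, -203.9, 167.4]
eef_rot: [[-0.962, -0.001, 0.272], [-0.272, -0.0, -0.962], [0.001, -1.0, -0.0]]
contact_force: [-3.4, -2.2, -0.5]
gripper_width: 0.8
```

```bash
cat > bar.py <<'E'
import numpy as np
from bench import arm
from h import *
H=np.array([500.1,-247.9])
for n in("scene","side"):
    c=arm.capture(n);cv2.imwrite(f"pics/{n}_now.png",c["img"]);Q=cloud(c);b=c["img"].astype(int)
    r=np.hypot(Q[...,0]-H[0],Q[...,1]-H[1])
    k=(c["z_map"]>0)&(r>58)&(r<82)&(Q[...,2]>148)&(Q[...,2]<190)
    q=Q[k];a=np.degrees(np.arctan2(q[:,1]-H[1],q[:,0]-H[0]))
    for o in np.unique((a//10).astype(int)):
        m=(a//10==o)
        if m.sum()>6:print(n,o*10,m.sum(),"ang %.1f zmax %.1f"%(a[m].mean(),q[m,2].max()))
E
python3 bar.py; python3 orb.py 8 1 46|head -1
```

```text
side 80 69 ang 86.4 zmax 183.7
side 90 39 ang 93.9 zmax 182.9
side 100 44 ang 104.2 zmax 179.7
side 110 30 ang 113.6 zmax 170.8
pos [ 485.2 -203.2  167.2] ang 108.5 r 47.1 F [-1.2 -0.5  0.1] t 2.95
```

The handle follows the fingers: the bar is at about 87° and the push force about 4 N. I'll continue the orbit.

Call:
arm_command --increments '[[0, [-0.65, 0, -0.05], [0, 0, 0]], [0, [-0.6, 0, 0.1], [0, 0, 0]], [0, [-0.65, 0, 0.15], [0, 0, 0]], [0, [-0.6, 0, 0.25], [0, 0, 0]], [0, [-0.55, 0, 0.35], [0, 0, 0]], [0, [-0.5, 0, 0.4], [0, 0, 0]], [0, [-0.4, 0, 0.5], [0, 0, 0]], [0, [-0.4, 0, 0.5], [0, 0, 0]], [0, [-0.3, 0, 0.55], [0, 0, 0]], [0, [-0.2, 0, 0.65], [0, 0, 0]], [0, [-0.1, 0, 0.6], [0, 0, 0]], [0, [-0.05, 0, 0.65], [0, 0, 0]]]'

```text
time: 4.15
position: [545.5, -235.3, 167.2]
eef_rot: [[-0.962, -0.0, 0.271], [-0.271, 0.001, -0.962], [-0.0, -1.0, -0.001]]
contact_force: [-2.4, 2.9, -1.4]
gripper_width: 0.7
```

Call:
arm_command --increments '[[0, [0.05, 0, 0.65], [0, 0, 0]], [0, [0.15, 0, 0.6], [0, 0, 0]], [0, [0.25, 0, 0.6], [0, 0, 0]], [0, [0.3, 0, 0.6], [0, 0, 0]], [0, [0.4, 0, 0.5], [0, 0, 0]], [0, [0.45, 0, 0.45], [0, 0, 0]], [0, [0.5, 0, 0.4], [0, 0, 0]], [0, [0.55, 0, 0.3], [0, 0, 0]], [0, [0.6, 0, 0.2], [0, 0, 0]], [0, [0.65, 0, 0.15], [0, 0, 0]], [0, [0.65, 0, 0.05], [0, 0, 0]], [0, [0.65, 0, 0], [0, 0, 0]]]'

```text
time: 5.35
position: [507.5, -293.4, 167.8]
eef_rot: [[-0.962, 0.001, 0.271], [-0.271, -0.001, -0.962], [-0.001, -1.0, 0.002]]
contact_force: [4.3, 1.0, -1.6]
gripper_width: 0.7
```

```bash
python3 bar.py; python3 orb.py 8 24 46
```

```text
scene -120 28 ang -111.2 zmax 174.2
scene -110 71 ang -106.1 zmax 177.0
scene 60 17 ang 68.1 zmax 175.3
scene 70 106 ang 74.4 zmax 178.8
side 60 33 ang 67.6 zmax 176.1
side 70 61 ang 73.3 zmax 175.8
pos [ 506.6 -294.   167.8] ang -82.0 r 46.6 F [ 0.7 -1.8 -0.5] t 5.45
[0, [0.60, 0, -0.20], [0, 0, 0]], [0, [0.65, 0, -0.20], [0, 0, 0]], [0, [0.55, 0, -0.30], [0, 0, 0]], [0, [0.50, 0, -0.35], [0, 0, 0]], [0, [0.50, 0, -0.45], [0, 0, 0]], [0, [0.40, 0, -0.50], [0, 0, 0]], [0, [0.30, 0, -0.60], [0, 0, 0]], [0, [0.25, 0, -0.55], [0, 0, 0]], [0, [0.15, 0, -0.65], [0, 0, 0]], [0, [0.05, 0, -0.65], [0, 0, 0]], [0, [0.00, 0, -0.60], [0, 0, 0]], [0, [-0.10, 0, -0.65], [0, 0, 0]],
[0, [-0.20, 0, -0.60], [0, 0, 0]], [0, [-0.30, 0, -0.60], [0, 0, 0]], [0, [-0.35, 0, -0.55], [0, 0, 0]], [0, [-0.40, 0, -0.45], [0, 0, 0]], [0, [-0.50, 0, -0.40], [0, 0, 0]], [0, [-0.55, 0, -0.35], [0, 0, 0]], [0, [-0.60, 0, -0.30], [0, 0, 0]], [0, [-0.60, 0, -0.15], [0, 0, 0]], [0, [-0.65, 0, -0.10], [0, 0, 0]], [0, [-0.60, 0, -0.00], [0, 0, 0]], [0, [-0.65, 0, 0.10], [0, 0, 0]], [0, [-0.65, 0, 0.15], [0, 0, 0]],
```

Call:
arm_command --increments '[[0, [0.6, 0, -0.2], [0, 0, 0]], [0, [0.65, 0, -0.2], [0, 0, 0]], [0, [0.55, 0, -0.3], [0, 0, 0]], [0, [0.5, 0, -0.35], [0, 0, 0]], [0, [0.5, 0, -0.45], [0, 0, 0]], [0, [0.4, 0, -0.5], [0, 0, 0]], [0, [0.3, 0, -0.6], [0, 0, 0]], [0, [0.25, 0, -0.55], [0, 0, 0]], [0, [0.15, 0, -0.65], [0, 0, 0]], [0, [0.05, 0, -0.65], [0, 0, 0]], [0, [0, 0, -0.6], [0, 0, 0]]]'

```text
time: 6.55
position: [455.2, -254.6, 167.4]
eef_rot: [[-0.962, -0.001, 0.271], [-0.271, -0.0, -0.962], [0.001, -1.0, 0.0]]
contact_force: [1.6, -3.5, 0.1]
gripper_width: 0.3
```

```bash
python3 bar.py; python3 orb.py 5 24 46
```

```text
scene -30 19 ang -21.8 zmax 172.0
scene -20 85 ang -15.4 zmax 174.4
scene 150 53 ang 157.7 zmax 174.1
scene 160 23 ang 162.4 zmax 172.4
side -30 14 ang -21.3 zmax 173.2
side -20 71 ang -16.3 zmax 172.7
side 150 70 ang 157.1 zmax 173.2
side 160 23 ang 162.7 zmax 172.5
pos [ 454.7 -253.7  167.3] ang -172.7 r 45.7 F [-0.3 -1.9  0.3] t 6.65
[0, [-0.05, 0, -0.40], [0, 0, 0]], [0, [-0.10, 0, -0.40], [0, 0, 0]], [0, [-0.15, 0, -0.35], [0, 0, 0]], [0, [-0.20, 0, -0.35], [0, 0, 0]], [0, [-0.20, 0, -0.35], [0, 0, 0]], [0, [-0.20, 0, -0.35], [0, 0, 0]], [0, [-0.30, 0, -0.30], [0, 0, 0]], [0, [-0.30, 0, -0.25], [0, 0, 0]], [0, [-0.30, 0, -0.25], [0, 0, 0]], [0, [-0.30, 0, -0.25], [0, 0, 0]], [0, [-0.35, 0, -0.20], [0, 0, 0]], [0, [-0.40, 0, -0.15], [0, 0, 0]],
[0, [-0.35, 0, -0.15], [0, 0, 0]], [0, [-0.40, 0, -0.10], [0, 0, 0]], [0, [-0.40, 0, -0.05], [0, 0, 0]], [0, [-0.40, 0, -0.00], [0, 0, 0]], [0, [-0.40, 0, -0.00], [0, 0, 0]], [0, [-0.40, 0, 0.05], [0, 0, 0]], [0, [-0.40, 0, 0.05], [0, 0, 0]], [0, [-0.40, 0, 0.10], [0, 0, 0]], [0, [-0.35, 0, 0.15], [0, 0, 0]], [0, [-0.35, 0, 0.20], [0, 0, 0]], [0, [-0.35, 0, 0.20], [0, 0, 0]], [0, [-0.35, 0, 0.25], [0, 0, 0]],
```

Call:
arm_command --increments '[[0, [-0.05, 0, -0.4], [0, 0, 0]], [0, [-0.1, 0, -0.4], [0, 0, 0]], [0, [-0.15, 0, -0.35], [0, 0, 0]], [0, [-0.2, 0, -0.35], [0, 0, 0]], [0, [-0.2, 0, -0.35], [0, 0, 0]], [0, [-0.2, 0, -0.35], [0, 0, 0]]]'

```text
time: 7.25
position: [458.2, -230.9, 167.3]
eef_rot: [[-0.962, -0.001, 0.271], [-0.271, 0.0, -0.962], [0.001, -1.0, -0.0]]
contact_force: [0.2, -3.5, 0.0]
gripper_width: 0.5
```

Call:
arm_command --increments '[[0, [-0.3, 0, -0.3], [0, 0, 0]], [0, [-0.3, 0, -0.25], [0, 0, 0]], [0, [-0.3, 0, -0.25], [0, 0, 0]], [0, [-0.3, 0, -0.25], [0, 0, 0]]]'

```text
time: 7.65
position: [467.0, -217.5, 167.3]
eef_rot: [[-0.962, -0.001, 0.271], [-0.271, 0.0, -0.962], [0.001, -1.0, -0.001]]
contact_force: [-1.7, -3.5, 0.4]
gripper_width: 0.3
```

Call:
arm_command --increments '[[0, [-0.35, 0, -0.2], [0, 0, 0]], [0, [-0.4, 0, -0.15], [0, 0, 0]]]'

```text
time: 7.85
position: [473.3, -212.0, 167.2]
eef_rot: [[-0.962, -0.001, 0.271], [-0.271, 0.001, -0.962], [0.001, -1.0, -0.001]]
contact_force: [-1.5, -3.7, -0.9]
gripper_width: 0.8
```

```bash
python3 bar.py; python3 orb.py 5 14 46
```

```text
scene 100 12 ang 107.3 zmax 166.0
side -80 26 ang -73.2 zmax 171.8
side -70 36 ang -67.3 zmax 170.2
side 100 80 ang 105.6 zmax 172.0
side 110 16 ang 111.7 zmax 170.9
side 120 16 ang 127.8 zmax 171.5
pos [ 473.7 -211.7  167.2] ang 126.2 r 44.8 F [-1.7 -1.6 -0.5] t 7.95
[0, [-0.35, 0, -0.25], [0, 0, 0]], [0, [-0.40, 0, -0.10], [0, 0, 0]], [0, [-0.40, 0, -0.05], [0, 0, 0]], [0, [-0.40, 0, -0.00], [0, 0, 0]], [0, [-0.40, 0, 0.00], [0, 0, 0]], [0, [-0.40, 0, 0.05], [0, 0, 0]], [0, [-0.35, 0, 0.10], [0, 0, 0]], [0, [-0.40, 0, 0.10], [0, 0, 0]], [0, [-0.40, 0, 0.15], [0, 0, 0]], [0, [-0.35, 0, 0.20], [0, 0, 0]], [0, [-0.30, 0, 0.20], [0, 0, 0]], [0, [-0.35, 0, 0.25], [0, 0, 0]],
[0, [-0.30, 0, 0.25], [0, 0, 0]], [0, [-0.25, 0, 0.30], [0, 0, 0]],
```

The bar has turned about 380° (6.6 rad plus the starting value) with no stop felt yet. I'll go on in small steps and watch the force.

Call:
arm_command --increments '[[0, [-0.35, 0, -0.25], [0, 0, 0]], [0, [-0.4, 0, -0.1], [0, 0, 0]], [0, [-0.4, 0, -0.05], [0, 0, 0]]]'

```text
time: 8.25
position: [482.5, -205.6, 167.0]
eef_rot: [[-0.963, -0.003, 0.271], [-0.271, -0.0, -0.963], [0.003, -1.0, -0.001]]
contact_force: [-4.6, -3.5, -0.7]
gripper_width: 0.3
```

Call:
arm_command --increments '[[0, [-0.4, 0, 0], [0, 0, 0]], [0, [-0.4, 0, 0], [0, 0, 0]]]'

```text
time: 8.45
position: [489.8, -203.1, 166.7]
eef_rot: [[-0.963, -0.004, 0.271], [-0.271, 0.001, -0.963], [0.004, -1.0, -0.002]]
contact_force: [-4.2, -2.9, -1.2]
gripper_width: 0.2
```

```bash
python3 bar.py; python3 orb.py 5 1 46
```

```text
scene -110 24 ang -101.4 zmax 166.8
scene -100 19 ang -97.7 zmax 168.1
side 70 37 ang 77.6 zmax 170.5
side 80 61 ang 83.3 zmax 170.9
side 90 27 ang 96.1 zmax 184.6
side 100 28 ang 105.2 zmax 170.3
side 110 7 ang 111.7 zmax 169.1
pos [ 490.3 -202.7  166.7] ang 102.2 r 46.3 F [-3.9 -1.3 -0.6] t 8.55
[0, [-0.40, 0, 0.05], [0, 0, 0]],
```

The bar is at about 81°, so it has turned about 407° (7.1 rad plus the start), which is past 6.7. I'll back off and lift away.

Call:
arm_command --increments '[[0, [0.5, 0, 0.1], [0, 0, 0]], [0, [0.7, 0, 0.1], [0, 0, 0]], [0, [0, -2, 0], [0, 0, 0]], [0, [0, -3, 0], [0, 0, 0]], [0, [0, -3, 0], [0, 0, 0]], [0, [4, -1, 2], [0, 0, 0]], [0, [4, 0, 2], [0, 0, 0]], [0, [4, 0, 2], [0, 0, 0]], [0, [4, 0, 2], [0, 0, 0]], [0, [3, 0, 2], [0, 0, 0]], [0, [0, 0, 0], [0, 0, 0]], [0, [0, 0, 0], [0, 0, 0]]]'

```text
time: 9.75
position: [324.1, -356.6, 257.8]
eef_rot: [[-0.963, 0.002, 0.269], [-0.269, 0.0, -0.963], [-0.002, -1.0, 0.0]]
contact_force: [0.2, 0.4, -0.2]
gripper_width: 0.3
```

```bash
python3 bar.py
python3 - <<'E'
import numpy as np,cv2
from h import *
from bench import arm
from scipy.optimize import least_squares
a=cv2.imread("pics/scene_now.png");b=cv2.imread("pics/side_now.png")
s=cv2.resize(b[180:330,220:420],(800,600),interpolation=3);cv2.imwrite("pics/endside.png",s);cv2.imwrite("pics/endscene.png",a)
H=np.array([500.1,-247.9])
for n in("scene","side"):
    c=arm.capture(n);Q=cloud(c)
    for t in(81,-99):
        e=H+69*np.array([np.cos(np.radians(t)),np.sin(np.radians(t))])
        q=Q[(np.hypot(Q[...,0]-e[0],Q[...,1]-e[1])<10)&(Q[...,2]>148)&(Q[...,2]<180)]
        if len(q)>10:
            x=least_squares(lambda x:np.linalg.norm(q-x,axis=1)-8.5,[*e,161],loss='soft_l1').x;print(n,len(q),x.round(1),"ang",np.degrees(np.arctan2(x[1]-H[1],x[0]-H[0])).round(1))
print(arm.read_state()['contact_force'])
E
```

```text
scene -110 39 ang -101.7 zmax 170.0
scene -100 60 ang -96.2 zmax 171.3
scene 70 36 ang 78.0 zmax 169.7
scene 80 93 ang 83.7 zmax 171.2
side -110 20 ang -102.1 zmax 169.5
side -100 42 ang -95.7 zmax 171.3
side 70 37 ang 77.6 zmax 170.6
side 80 63 ang 83.3 zmax 171.4
scene 121 [ 511.3 -179.9  161.7] ang 80.6
scene 90 [ 491.9 -317.5  161. ] ang -96.7
side 95 [ 510.7 -180.5  161.4] ang 81.1
side 59 [ 490.8 -318.   161.7] ang -97.6
[0.11791584 0.05951502 0.46895391]
```

View pics/endscene.png

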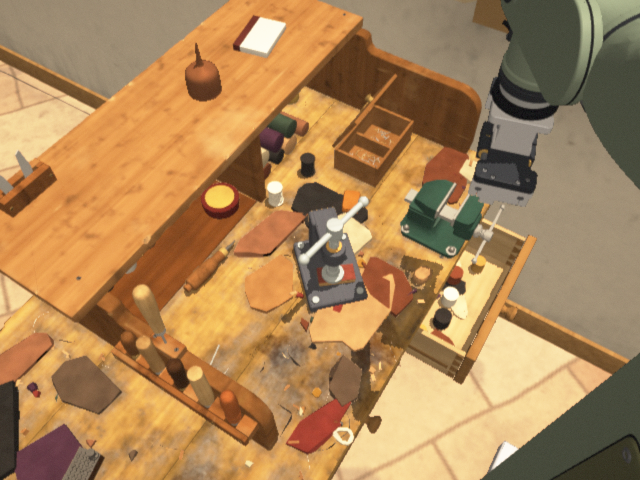

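View pics/endside.png

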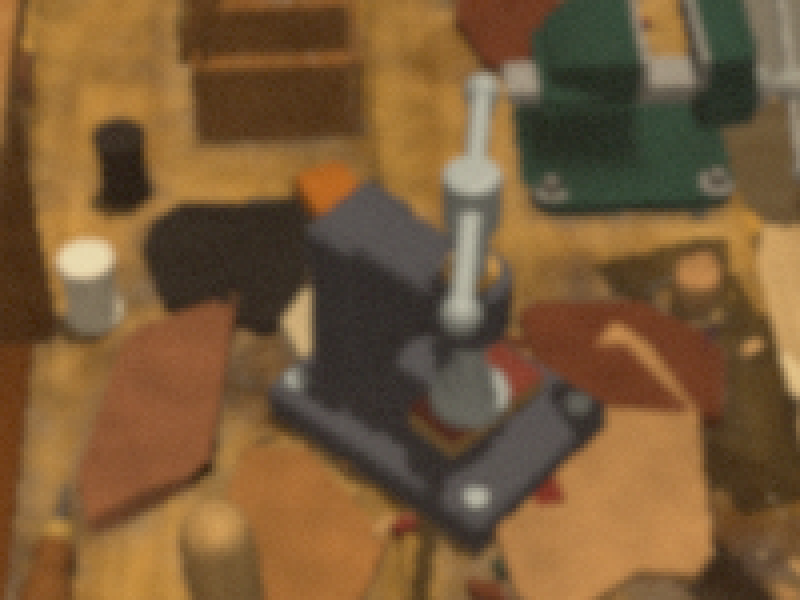

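The scene view shows the bar from (305,260) to (363,203), with the bystanders unmoved and the arm clear at upper right. In the side crop the pad at (465,390) sits on the block's red face.

```bash
python3 -c "
from bench import arm
print(arm.sign_off())"
```

```text
the job is handed in; nothing more can be done
None
```

The press is tightened onto the sanding block and the job is handed in, with the arm lifted clear at about 10 s on the robot's clock. Instead of two half turns, I closed the fingers and pushed one end of the bar clockwise all the way round. The force readings between moves stayed under about 6 N.

- **Screw turn:** the bar went from 128.2° to 81.9° plus one full turn, about 406° or 7.1 rad. Adding the unknown starting value, the screw is at 7.1 or more, past the 6.7 needed. I never felt the hard stop.
- **Handle height:** the fitted ball centres dropped from about 175.3 to 161.4 mm, which is about 6.95 rad. That roughly agrees with the angle, given the 2 mm calibration, and puts the start near 0.
- **Final look:** the pad sits on the block's red face. The block is still under it, and the wax, cork, spool and awl look unmoved. I judged those by eye and did not measure them.
- **Contact:** with the arm withdrawn, the force reads about zero.

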